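Close the detector housing with its hook-in cover

ROBOT

A 6-joint arm with a two-finger parallel gripper is mounted at the origin on a cart in front of the work surface, level with it; the furniture and walls round the work are solid. World frame = base frame: x ahead of the robot, y to its left, z up, the work surface at z = 0. Lengths are in m, angles in degrees, forces in N, time in s.
With the tool pointing down it reaches from about 0.4 to 0.825 m from the base axis. Payload 7 kg.
Tool frame: the origin (TCP) lies between the finger pads; the fingertips stand 22 mm ahead of it and the grasp point (between the pads) lies 3 mm ahead of it; z points along the fingers, y is the line along which they close (so a half turn about z gives the same grasp; the last joint's range is limited). The gripper opens to 88 mm and grips with 3 to 60 N. Pads are 19 mm wide; open, the fingers measure 130 mm over their backs; the gripper's body (78 mm by 193 mm) begins 47 mm behind the grasp point.
Start: joints at [-54.826, 20.546, 0.682, 0, -70.136, -16.507], TCP at [0.216, -0.639, 0.222] pointing down, gripper open.
Joint ranges: [-176.03, 176.03], [-82.01, 121.73], [-58.28, 71.71], [-173.87, 95.51], [-174.79, -0.11], [-173.66, 173.66]. Speed limits (degrees/s): [136.94, 136.94, 172.46, 180, 180, 180].

INTERFACE

Orientations are given as [roll, pitch, yaw] about the fixed x, y, z axes, in that order (R = Rz(yaw) Ry(pitch) Rx(roll)).
In Python, from plant import ctrl gives the robot as it stands.
- The arm moves only by the tool apply_moves, never from a script. Its argument "targets" is a list of rows, each an object with "travel": the shift along the tool's x, y, z in mm, a list of three; "roll": the turn about the tool's z in degrees; "jaw": the finger opening in mm, from 0 to 87.6. In form: [{"travel": [tx, ty, tz], "roll": roll, "jaw": jaw}, ...]. A call has 1 to 10 rows; each row shifts and turns the commanded pose from where the row before left it, along the tool's axes as they then stand; what a row does not reach is not made up. A row lasts 1/10 s, in which the tool goes at most 50 mm and 8.59 degrees, less where a joint would pass 70% of its speed; a pose out of reach is approached as far as the arm can. A call with a gripper value outside its range is refused whole. The fingers move at their own pace and stop on an object; the grip force is fixed at half the most. Time passes only in rows, so rows that do not move let the fingers close. It gives the time, the measured TCP pose, the force, the opening and the grip force at its end, in the units of the state.
- ctrl.get_obs(): the state, without advancing time (a new reading comes with each control period).
- ctrl.snapshot(name): name is "side" or "top" or "wrist"; returns the picture (400x640x3 uint8, red, green, blue); there is no depth.
- ctrl.calibration(name): a dict with "K" (3x3 intrinsics, pixels), "extrinsics" (4x4, takes a point from camera to world coordinates); the wrist camera has in their place "hand_eye" (4x4, takes a point from camera to tool coordinates, whose origin is the TCP and whose axes are the flange's). Camera axes: x right, y down, z forward; pixel columns grow to the right and rows downward; lengths in m; the calibration is good to about 2 mm. A picture is of the moment at which its call begins: read the wrist's pose just before it. calibration takes no time and is no camera call.
- ctrl.close_job(): hands the job in; it is judged then, once.
The state is a dict: "clock": time; "joint_pos": joint angles; "qvel": joint speeds; "tau": joint torques, N m; "tool_pos": TCP position; "orientation": TCP orientation; "force": force on the tool from outside, world axes, zero at the start; "moment": the same for the moment, N m; "opening": finger opening in m; "gripper_force": force on a finger pad.
Only numpy, scipy, OpenCV 4.12 (cv2) and the standard library are available. Lean on these libraries where they do the work, as an engineer would, in place of code of your own. Each camera call takes 0.05 s, during which the arm holds its last target. There are 200 camera calls.

TASK

Take the blue cover out of the slotted stand, lay it flat on the desk with its black handle up and let go of it. Then pick it up again and close the white detector housing with it: tilt it so that one of its short edges goes in under the steel lip, lower the opposite edge, and leave the cover level and fully down in the recess, let go. Do not push the small things on the desk about.

Things in the scene. Friction and masses are not known exactly. Their poses are not given: they have to be found in the camera images.
- cover_mid (a point): Centre of the blue cover, a loose rigid plate 120 mm long, 90 mm wide, 5 mm thick, about 0.2 kg, alike at both ends; this point is half-way through its thickness. Axes: x square to the plate, out of the face that bears the handle; y across the width (90 mm); z along the length (120 mm). At the start the cover stands upright on a short edge in the stand's slot (z up), handle on the side away from the robot; it may lean by a few degrees in the slot.
- handle (a point): Centre of the cover's black handle, a solid bar across the middle of the plate: 46 mm along the cover's y, 12 mm thick along its z, standing 26 mm out from the plate's face along its x. This point is 13 mm above that face, 15.5 mm from the plate's mid-plane. Axes as the cover's.
- housing: White detector housing fixed to the desk, 140 mm long (its x), 111 mm wide (its y), 89 mm high, open on top with a vial inside; origin at the centre of its underside, z up. The steel lip runs along its whole -x side, the side towards the robot.
- seat (a point): Centre of the recess on top of the housing, at the height of the 10 mm wide ledge that carries the cover all round (75 mm above the desk); axes as the housing's. The recess is 124 mm long in x and 95 mm wide in y. On the sides and the +x end it is bounded by a rim 5 mm high (flush with the seated cover), at the -x end by a wall 10 mm high that carries the lip. Seated, the cover's underside lies on the ledge, so that cover_mid is 2.5 mm above this point.
- lip_edge (a point): Middle of the lower free edge of the steel lip, 54 mm from the seat towards the housing's -x and 10 mm above the ledge. The lip is 4 mm thick and overhangs the recess by 8 mm: the recess wall behind it is 8 mm farther to -x. Because of it the cover does not go in from straight above; tilted by up to about 25 degrees it goes under.
- stand: Grey stand with aluminium cheeks fixed to the desk, base 90 x 124 mm and 10 mm thick; origin at the centre of its underside, z up, +x the side to which the cover's handle points at the start, within about 25 degrees of straight away from the robot.
- slot (a point): Centre of the slot's floor in the stand, 10 mm above the desk. The slot is 7 mm wide (stand's x), 94 mm long (y) and 30 mm deep, open at the top: the upper 90 mm of the standing cover are free and its upper edge is 130 mm above the desk.
- red_vial: Bystander: vial with red cap, 28 x 26 x 58 mm, standing; origin at its underside.
- small_bottle: Bystander: white bottle with red cap, 48 x 48 x 124 mm, standing; origin at its underside.
- stopper: Bystander: red-brown rubber stopper, 22 x 22 x 20 mm; origin at its underside.
- pipe_union: Bystander: pale pipe union, 18 x 38 x 15 mm; origin at its underside.
- white_cap: Bystander: loose white cap, 32 x 32 x 14 mm; origin at its underside.
- pen: Bystander: black pen, 10 x 140 x 11 mm, lying; origin at its underside.

How it is judged:
By the outcome, as a careful person would: the job done as asked, in the order asked, and still so for the second after the job is handed in, with the robot touching nothing.
It also fails if it takes over 54 s, if anything falls off the work surface, if the arm or the gripper's body presses on something with over 40 N, if the wrist force passes 120 N, or if a joint passes its speed limit or range.

## Working session

There is one attempt and no reset: what is moved stays moved. The work goes in short steps, Python scripts to look and compute and a tool call to move; the robot and the scene stay as the last step left them, time stands still between calls to the robot, and variables do not carry over. Pictures are saved under pics/ and viewed, at most 10 in all, crops included, and the job is handed in when it is done.

Besides the shell and the picture viewer there is one more tool, called after ">>>" in YAML: its name, and indented under it one key for each argument. apply_moves: Moves the arm, as the interface text tells. Its arguments: {"type":"object","properties":{"targets":{"type":"array","items":{"type":"object","properties":{"travel":{"type":"array","items":{"type":"number"}},"roll":{"type":"number"},"jaw":{"type":"number"}}}}},"required":["targets"]}

```bash
mkdir -p pics; cat > h.py <<'E'
import numpy as np, cv2
from plant import ctrl
from scipy.spatial.transform import Rotation as R
def snap(n,f,crop=None,s=1):
    im=ctrl.snapshot(n)
    cv2.imwrite(f'pics/{f}_raw.png',im[:,:,::-1])
    save(im,f,crop,s); return im
def save(im,f,crop=None,s=1):
    if crop: im=im[crop[1]:crop[3],crop[0]:crop[2]]
    cv2.imwrite(f'pics/{f}.png',cv2.resize(im[:,:,::-1],None,fx=s,fy=s,interpolation=cv2.INTER_CUBIC))
def tcp():
    o=ctrl.get_obs(); T=np.eye(4); T[:3,:3]=R.from_euler('xyz',o['orientation'],degrees=True).as_matrix(); T[:3,3]=o['tool_pos']; return T
def cam(n,T=None):
    c=ctrl.calibration(n); return c['K'],(c['extrinsics'] if n!='wrist' else T@c['hand_eye'])
def proj(KE,P):
    K,E=KE; P=np.atleast_2d(P); q=np.linalg.inv(E)@np.c_[P,np.ones(len(P))].T; u=np.array(K)@q[:3]; return (u[:2]/u[2]).T
def ray(KE,uv,z):
    K,E=KE; E=np.array(E); uv=np.atleast_2d(uv); d=(E[:3,:3]@np.linalg.inv(K)@np.c_[uv,np.ones(len(uv))].T).T
    return E[:3,3]+d*((z-E[2,3])/d[:,2])[:,None]
E
python3 - <<'E'
from h import *
np.set_printoptions(precision=4,suppress=True)
print(ctrl.get_obs())
a=snap('top','t0'); b=snap('side','s0')
import cv2
cv2.imwrite('pics/t0s0.png',np.vstack([a,b])[:,:,::-1]) if 0 else None
for n in('top','side'):
    K,E=cam(n); print(np.array(K),np.array(E))
E
```

```text
{'clock': 0.0, 'joint_pos': array([-54.8266,  20.592 ,   0.6342,  -0.0186, -70.1358, -16.5063]), 'qvel': array([ 0.0606, -0.0669, -0.0397,  0.0042,  0.0892,  0.0623]), 'tau': array([  0.0023, -58.2714,  29.3057,   6.9973,   0.0069,  -0.0001]), 'tool_pos': array([ 0.2159, -0.639 ,  0.2211]), 'orientation': array([ 179.9053,   -0.0098, -161.3392]), 'force': array([ 0.3459,  0.3963, -0.9281]), 'moment': array([-0.0317, -0.011 , -0.0104]), 'gripper_force': 0.0, 'opening': 0.0876337176829627}
[[391.3743   0.     319.6088]
 [  0.     391.3743 202.0872]
 [  0.       0.       1.    ]] [[-0.0085 -0.9981  0.0605  0.4865]
 [-0.9999  0.0076 -0.0138 -0.0112]
 [ 0.0133 -0.0606 -0.9981  1.4646]
 [ 0.      0.      0.      1.    ]]
[[479.9259   0.     322.5241]
 [  0.     479.9259 200.6436]
 [  0.       0.       1.    ]] [[-0.9553 -0.1616  0.2477  0.2471]
 [-0.2957  0.5245 -0.7984  1.0792]
 [-0.0009 -0.8359 -0.5488  0.8218]
 [ 0.      0.      0.      1.    ]]
```

View pics/t0.png

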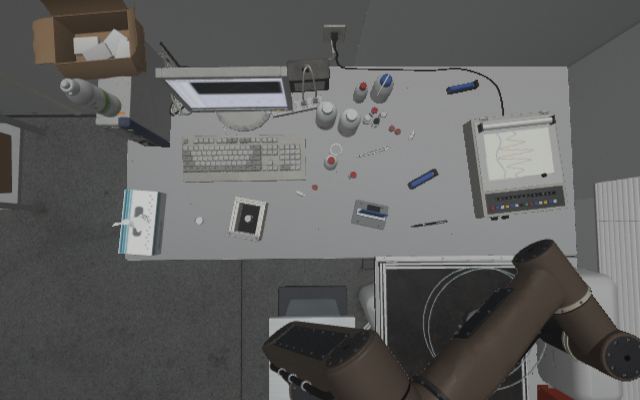

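View pics/s0.png

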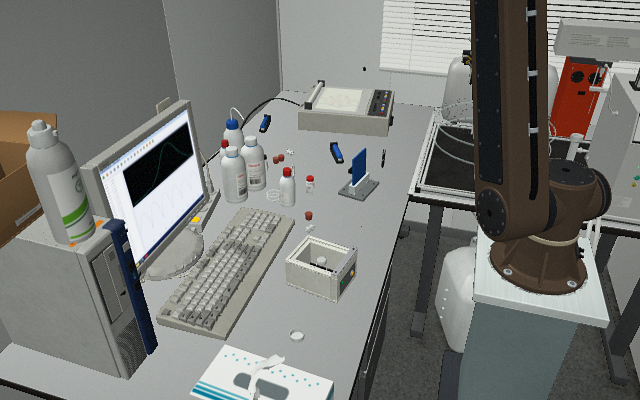

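```bash
python3 - <<'E'
from h import *
np.set_printoptions(precision=3,suppress=True)
a=cv2.imread('pics/t0_raw.png')[:,:,::-1]; b=cv2.imread('pics/s0_raw.png')[:,:,::-1]
f=lambda im,c,s:cv2.resize(im[c[1]:c[3],c[0]:c[2]],None,fx=s,fy=s,interpolation=cv2.INTER_CUBIC)
A=f(a,(220,180,400,250),4.4444)[:300]; 
B=np.hstack([f(b,(280,225,365,305),3.75)[:300], f(b,(330,135,390,205),4.2857)[:300]])
B=np.hstack([B,np.zeros((300,max(0,800-B.shape[1]),3),np.uint8)])[:,:800]
save(np.vstack([A[:,:800],B[:300]]),'z0'); print(A.shape,B.shape)
t=cam('top')
for n,p,z in [('stand',(370,213),.01),('hous',(247,219),.085),('bottle',(330,161),.12),('vial',(352,175),.058),('stopper',(315,187),.02),('union',(300,193),.01),('cap',(199,220),.014),('penL',(412,224),.01),('penR',(447,222),.01),('deskedge',(300,260),0)]: print(n,ray(t,p,z)[0])
E
```

```text
(300, 800, 3) (300, 800, 3)
stand [ 0.533 -0.219  0.01 ]
hous [0.513 0.225 0.085]
bottle [ 0.71  -0.067  0.12 ]
vial [ 0.669 -0.149  0.058]
stopper [ 0.63  -0.015  0.02 ]
union [0.609 0.042 0.01 ]
cap [0.512 0.414 0.014]
penL [ 0.49  -0.375  0.01 ]
penR [ 0.497 -0.506  0.01 ]
deskedge [0.36  0.043 0.   ]
```

View pics/z0.png

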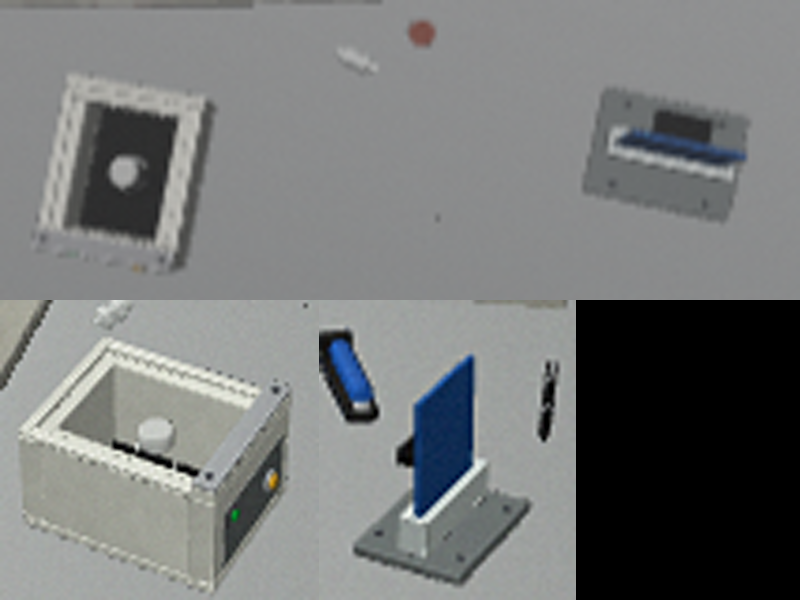

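```bash
python3 - <<'E'
from h import *
from scipy.optimize import least_squares as LS
np.set_printoptions(precision=4,suppress=True)
t=cam('top'); s=cam('side')
tz=lambda p:np.array(p)/4.4444+[220,180]
hz=lambda p:np.array(p)/3.75-[0,80]+[280,225]
sz=lambda p:(np.array(p)-[318,300])/4.2857+[330,135]
def W(q,P): c,n=np.cos(q[2]),np.sin(q[2]); P=np.array(P,float); return np.c_[q[0]+c*P[:,0]-n*P[:,1],q[1]+n*P[:,0]+c*P[:,1],P[:,2]]
def fit(name,q0,tp,tP,sp,sP):
    f=lambda q:np.r_[(proj(t,W(q,tP))-tp).ravel(),(proj(s,W(q,sP))-sp).ravel()]
    r=LS(f,q0); print(name,r.x[:2],np.degrees(r.x[2]),'\n',r.fun.reshape(-1,2).round(1).tolist()); return r.x
a,b=.045,.062
st=fit('stand',[.53,-.22,-.2],tz([(605,88),(748,113),(728,220),(584,190)]),[(a,b,.01),(a,-b,.01),(-a,-b,.01),(-a,b,.01)],sz([(528,500),(462,583),(355,548)]),[(-a,-b,.01),(-a,b,.01),(a,b,.01)])
a,b=.07,.0555
fit('housing',[.51,.22,-.2],tz([(68,75),(212,97),(182,270),(35,245)]),[(a,b,.08),(a,-b,.08),(-a,-b,.089),(-a,b,.089)],hz([(208,485),(285,385),(20,430),(108,340)]),[(-a,b,.089),(-a,-b,.089),(a,b,.08),(a,-b,.08)])
b=.045
fit('covertop',[.53,-.22,-.2],tz([(622,133),(745,158)]),[(0,b,.13),(0,-b,.13)],sz([(415,403),(474,357)]),[(0,b,.13),(0,-b,.13)])
E
```

```text
stand [ 0.5263 -0.2164] -11.139850431005183 
 [[-0.9, -0.1], [-0.4, 0.5], [-0.1, 0.2], [-0.5, 0.7], [0.2, -0.6], [0.1, -1.8], [-0.9, -1.0]]
housing [0.5151 0.2252] -10.824310130263035 
 [[0.4, -0.9], [-1.2, -0.2], [-2.3, 0.1], [-0.5, 0.0], [1.7, 0.0], [1.6, -0.7], [-0.9, -1.1], [-1.3, -2.1]]
covertop [ 0.5288 -0.2145] -13.492555293902154 
 [[1.0, 0.1], [-1.0, 0.4], [0.1, 0.4], [-0.4, -0.6]]
```

```bash
cat >> h.py <<'E'
def to(x,y,z,cov=None):
    "mm in tool axes from the measured pose to TCP target; roll to bring tool y on yaw cov+90 first"
    T=tcp(); psi=np.degrees(np.arctan2(T[1,0],T[0,0])); roll=0
    if cov is not None:
        roll=(psi-(180+cov)+180)%360-180
        T=T@np.block([[R.from_euler('z',roll,degrees=True).as_matrix(),np.zeros((3,1))],[np.zeros((1,3)),1]])
    return roll.__round__(2) if roll else 0, (T[:3,:3].T@(np.array([x,y,z])-T[:3,3])*1000).round(1)
E
python3 -c "
from h import *
print(np.round(ctrl.calibration('wrist')['hand_eye'],3),ctrl.calibration('wrist')['K'])
print(to(.545,-.22,.30,-11.5))"
```

```text
[[-0.    -0.954 -0.299  0.082]
 [ 1.    -0.     0.    -0.   ]
 [-0.    -0.299  0.954 -0.162]
 [ 0.     0.     0.     1.   ]] [[285.88053818   0.         317.62630619]
 [  0.         285.88053818 199.80115565]
 [  0.           0.           1.        ]]
(np.float64(30.16), array([-238.9,  476.4,  -78.4]))
```

>>> apply_moves:
  targets:
    - {"travel":[0,0,-20],"roll":7.54,"jaw":87}
    - {"travel":[0,0,-20],"roll":7.54,"jaw":87}
    - {"travel":[0,0,-20],"roll":7.54,"jaw":87}
    - {"travel":[0,0,-20],"roll":7.54,"jaw":87}
    - {"travel":[-26,37,0],"roll":0,"jaw":87}
    - {"travel":[-26,37,0],"roll":0,"jaw":87}
    - {"travel":[-26,37,0],"roll":0,"jaw":87}
    - {"travel":[-26,37,0],"roll":0,"jaw":87}
    - {"travel":[-26,37,0],"roll":0,"jaw":87}
    - {"travel":[-26,37,0],"roll":0,"jaw":87}

```text
clock: 1.1
tool_pos: [0.4141, -0.4514, 0.3018]
orientation: [180.0, -0.0, 168.5]
force: [0.2, -0.9, 0.0]
opening: 0.0871
gripper_force: 0.0
```

>>> apply_moves:
  targets:
    - {"travel":[-26,37,0],"roll":0,"jaw":87}
    - {"travel":[-26,37,0],"roll":0,"jaw":87}
    - {"travel":[-26,37,0],"roll":0,"jaw":87}
    - {"travel":[-26,37,0],"roll":0,"jaw":87}
    - {"travel":[-26,37,0],"roll":0,"jaw":87}
    - {"travel":[-26,37,0],"roll":0,"jaw":87}
    - {"travel":[-24,32,0],"roll":0,"jaw":87}
    - {"travel":[0,0,0],"roll":0,"jaw":87}
    - {"travel":[0,0,0],"roll":0,"jaw":87}
    - {"travel":[0,0,0],"roll":0,"jaw":87}

```text
clock: 2.1
tool_pos: [0.6396, -0.2403, 0.3018]
orientation: [-180.0, -0.0, 168.5]
force: [-0.6, -0.2, 0.2]
opening: 0.087
gripper_force: 0.0
```

```bash
python3 - <<'E'
from h import *
T=tcp(); np.save('pics/w1.npy',T); print(T.round(4)); im=snap('wrist','w1')
print(proj(cam('wrist',T),[(.529,-.2145,.13),(.545,-.218,.07)]))
E
```

```text
[[-9.799e-01  1.995e-01 -6.000e-04  6.396e-01]
 [ 1.995e-01  9.799e-01  0.000e+00 -2.403e-01]
 [ 6.000e-04 -1.000e-04 -1.000e+00  3.018e-01]
 [ 0.000e+00  0.000e+00  0.000e+00  1.000e+00]]
[[321.30444865  79.95649339]
 [320.52053395  98.28034739]]
```

View pics/w1.png

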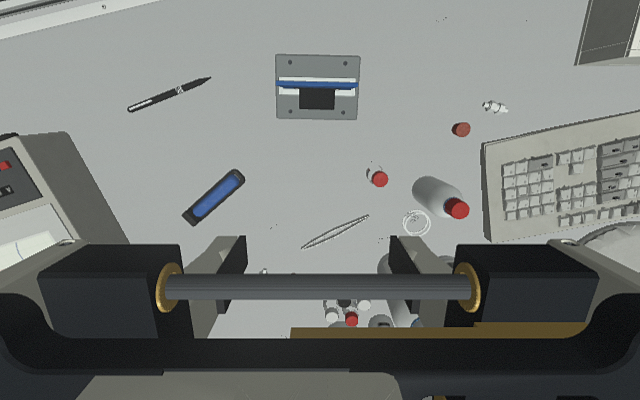

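```bash
python3 - <<'E'
from h import *
im=cv2.imread('pics/w1_raw.png')[:,:,::-1]; save(im,'w1z',(260,40,380,130),6)
E
```

```text
(no output)
```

View pics/w1z.png

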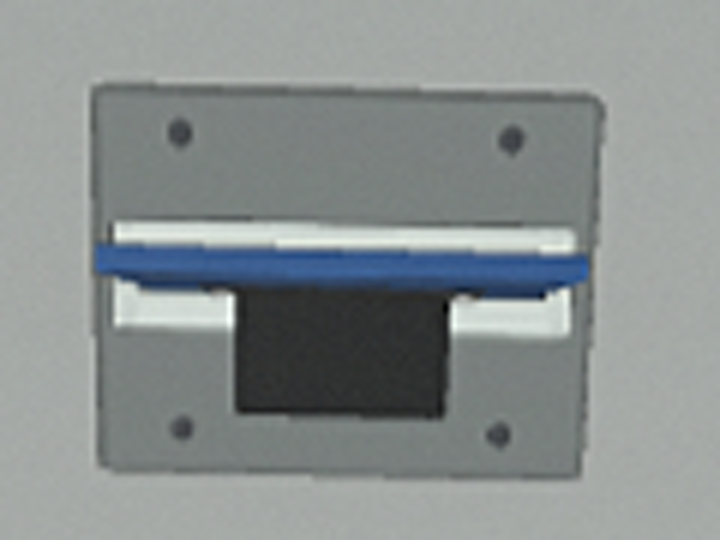

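```bash
python3 - <<'E'
from h import *
np.set_printoptions(precision=4,suppress=True)
KE=cam('wrist',np.load('pics/w1.npy'))
z=lambda p:np.array(p)/6+[260,40]
top=ray(KE,z([(97,259),(588,270)]),.13); h=ray(KE,z([(235,412),(445,416)]),.076); hi=ray(KE,z([(235,290),(450,294)]),.076)
st=ray(KE,z([(92,85),(603,97),(581,477),(100,468)]),.01)
for n,v in(('top',top),('handle outer',h),('handle inner',hi)):
    d=v[0]-v[1]; print(n,v.mean(0),'yaw',np.degrees(np.arctan2(-d[0],d[1])),np.linalg.norm(d))
print('stand',st.mean(0),[np.degrees(np.arctan2(-d[0],d[1])) for d in(st[0]-st[1],st[3]-st[2])],np.linalg.norm(st[0]-st[1]))
E
```

```text
top [ 0.5322 -0.2198  0.13  ] yaw 167.29601152258832 0.08892619297689357
handle outer [ 0.557  -0.2255  0.076 ] yaw 167.45099434413436 0.04527460504632822
handle inner [ 0.5331 -0.2201  0.076 ] yaw 167.494186954077 0.04543465290147217
stand [ 0.5277 -0.2188  0.01  ] [np.float64(167.2711195125901), np.float64(167.45992808098913)] 0.12237784716809366
```

```bash
python3 -c "
from h import *
print(to(.5473,-.2233,.16,-12.6),to(.5473,-.2233,.089,-12.6))"
```

```text
(np.float64(1.06), array([ 93.7,  -3.2, 142.1])) (np.float64(1.06), array([ 93.7,  -3.2, 213.1]))
```

>>> apply_moves:
  targets:
    - {"travel":[0,0,0],"roll":1.1,"jaw":87}
    - {"travel":[31.2,-1.1,30],"roll":0,"jaw":87}
    - {"travel":[31.2,-1.1,30],"roll":0,"jaw":87}
    - {"travel":[31.2,-1.0,30],"roll":0,"jaw":87}
    - {"travel":[0,0,30],"roll":0,"jaw":87}
    - {"travel":[0,0,30],"roll":0,"jaw":87}
    - {"travel":[0,0,25],"roll":0,"jaw":75}
    - {"travel":[0,0,15],"roll":0,"jaw":75}
    - {"travel":[0,0,12],"roll":0,"jaw":75}
    - {"travel":[0,0,0],"roll":0,"jaw":75}

```text
clock: 3.15
tool_pos: [0.5469, -0.223, 0.0989]
orientation: [-180.0, -0.1, 167.3]
force: [0.4, -0.4, 1.3]
opening: 0.0751
gripper_force: 0.0
```

```bash
python3 - <<'E'
from h import *
T=tcp(); print(to(.5473,-.2233,.089,-12.6)); np.save('pics/w2.npy',T)
w=snap('wrist','w2'); s=snap('side','s2')
f=lambda im,c,x:cv2.resize(im[c[1]:c[3],c[0]:c[2]],None,fx=x,fy=x,interpolation=cv2.INTER_CUBIC)
save(np.vstack([f(w,(120,0,520,150),2)[:300],f(s,(290,110,450,170+0),5)]),'c2')
E
```

```text
(np.float64(-0.08), array([-0.4, -0.2,  9.8]))
```

View pics/c2.png

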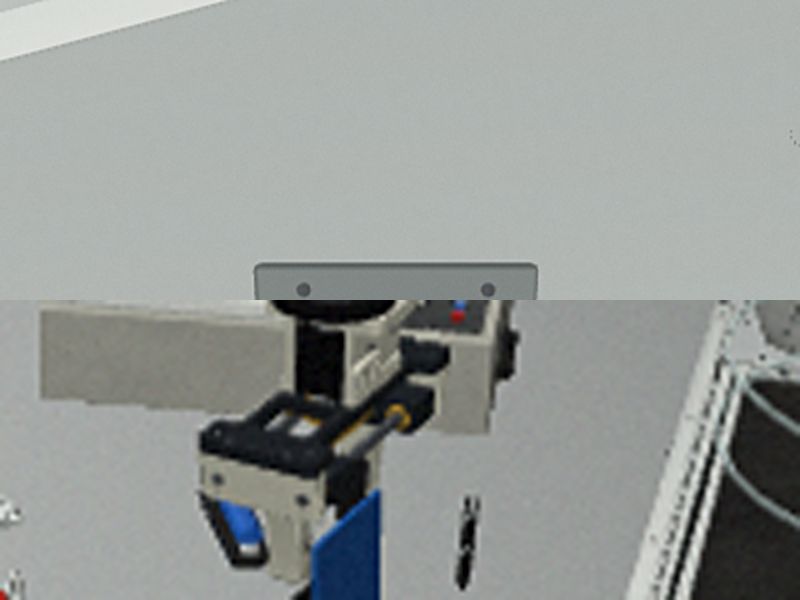

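>>> apply_moves:
  targets:
    - {"travel":[0,0,4],"roll":0,"jaw":75}
    - {"travel":[0,0,3],"roll":0,"jaw":75}
    - {"travel":[0,0,2.5],"roll":0,"jaw":75}
    - {"travel":[0,0,0],"roll":0,"jaw":60}

```text
clock: 3.65
tool_pos: [0.5479, -0.2226, 0.0903]
orientation: [180.0, -0.0, 167.4]
force: [-0.3, 0.3, -0.2]
opening: 0.0712
gripper_force: 0.0
```

>>> apply_moves:
  targets:
    - {"travel":[0,0,0],"roll":0,"jaw":45}
    - {"travel":[0,0,0],"roll":0,"jaw":40}
    - {"travel":[0,0,0],"roll":0,"jaw":40}
    - {"travel":[0,0,0],"roll":0,"jaw":40}

```text
clock: 4.05
tool_pos: [0.5481, -0.2227, 0.0906]
orientation: [180.0, 0.0, 167.4]
force: [0.1, -0.2, 1.0]
opening: 0.0422
gripper_force: 0.0
```

>>> apply_moves:
  targets:
    - {"travel":[0,0,0],"roll":0,"jaw":40}
    - {"travel":[0,0,0],"roll":0,"jaw":40}

```text
clock: 4.25
tool_pos: [0.5481, -0.2227, 0.0906]
orientation: [-180.0, -0.0, 167.4]
force: [-0.2, 0.5, 0.1]
opening: 0.0401
gripper_force: 0.0
```

```bash
python3 - <<'E'
from h import *
o=ctrl.get_obs(); print(o['opening'],o['gripper_force'],o['tool_pos'])
s=snap('side','s3'); save(s,'s3',(330,120,400,190),8)
E
```

```text
0.04009529948854467 0.0 [ 0.54808341 -0.22268737  0.09056289]
```

View pics/s3.png

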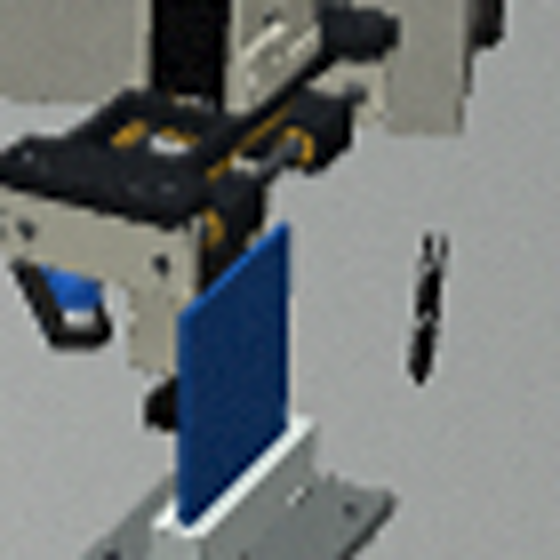

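>>> apply_moves:
  targets:
    - {"travel":[0,0,0],"roll":0,"jaw":60}
    - {"travel":[0,0,0],"roll":0,"jaw":60}
    - {"travel":[0,0,0],"roll":0,"jaw":60}
    - {"travel":[0,0,2],"roll":0,"jaw":60}
    - {"travel":[0,0,1],"roll":0,"jaw":60}
    - {"travel":[0,0,1],"roll":0,"jaw":60}
    - {"travel":[0,0,0],"roll":0,"jaw":60}

```text
clock: 5.0
tool_pos: [0.5479, -0.2227, 0.0863]
orientation: [-180.0, -0.0, 167.4]
force: [-0.1, -0.3, 0.1]
opening: 0.0602
gripper_force: 0.0
```

>>> apply_moves:
  targets:
    - {"travel":[0,0,1],"roll":0,"jaw":60}
    - {"travel":[0,0,1],"roll":0,"jaw":60}
    - {"travel":[0,0,0],"roll":0,"jaw":60}

```text
clock: 5.3
tool_pos: [0.548, -0.2227, 0.0844]
orientation: [-180.0, -0.0, 167.4]
force: [0.1, 0.0, 0.2]
opening: 0.06
gripper_force: 0.0
```

>>> apply_moves:
  targets:
    - {"travel":[0,0,1],"roll":0,"jaw":60}
    - {"travel":[0,0,1],"roll":0,"jaw":60}
    - {"travel":[0,0,0],"roll":0,"jaw":60}

```text
clock: 5.6
tool_pos: [0.548, -0.2227, 0.0824]
orientation: [-180.0, -0.0, 167.4]
force: [-0.1, 0.3, -0.2]
opening: 0.0601
gripper_force: 0.0
```

>>> apply_moves:
  targets:
    - {"travel":[0,0,1],"roll":0,"jaw":60}
    - {"travel":[0,0,0.5],"roll":0,"jaw":60}
    - {"travel":[0,0,0],"roll":0,"jaw":60}

```text
clock: 5.9
tool_pos: [0.548, -0.2227, 0.0809]
orientation: [180.0, -0.0, 167.4]
force: [-0.4, -0.9, 0.3]
opening: 0.0602
gripper_force: 0.0
```

>>> apply_moves:
  targets:
    - {"travel":[0,0,0],"roll":0,"jaw":45}
    - {"travel":[0,0,0],"roll":0,"jaw":42}
    - {"travel":[0,0,0],"roll":0,"jaw":42}
    - {"travel":[0,0,0],"roll":0,"jaw":42}
    - {"travel":[0,0,0],"roll":0,"jaw":42}

```text
clock: 6.4
tool_pos: [0.5481, -0.2227, 0.0811]
orientation: [-180.0, -0.0, 167.4]
force: [1.1, -0.6, 0.3]
opening: 0.0419
gripper_force: 0.0
```

```bash
python3 - <<'E'
from h import *
np.set_printoptions(precision=1,suppress=True)
s=cam('side'); T=tcp(); T[:3,3]=[.5481,-.2227,.0906]
c,n=np.cos(np.radians(-12.6)),np.sin(np.radians(-12.6)); X=np.array([c,n,0]);Y=np.array([-n,c,0]);Z=np.array([0,0,1])
tool=lambda p:T[:3,:3]@np.array(p)+T[:3,3]
print('tip +y finger, x=+-9.5, y=20/30', proj(s,[tool([a,b,.022]) for a in(.0095,-.0095) for b in(.020,.032)]))
m=np.array([.5292,-.2193,0])
print('handle +y end top/bot outer, inner',proj(s,[m+X*a+Y*.023+Z*b for a in(.0285,.0025) for b in(.076,.064)]))
m2=np.array([.5322,-.2198,.13]);print('plate top +y,-y',proj(s,[m2+Y*.045,m2-Y*.045]),'obs',[(330+185/8,120+310/8),(330+288/8,120+225/8)])
E
```

```text
tip +y finger, x=+-9.5, y=20/30 [[353.2 172.1]
 [351.5 173.7]
 [347.8 170.6]
 [346.1 172.2]]
handle +y end top/bot outer, inner [[347.6 168.9]
 [347.5 172.2]
 [355.  170.9]
 [354.9 174.2]]
plate top +y,-y [[352.3 158.5]
 [365.1 146.8]] obs [(353.125, 158.75), (366.0, 148.125)]
```

```bash
python3 - <<'E'
from h import *
o=ctrl.get_obs(); print(o['opening'],o['gripper_force'],o['tool_pos'])
s=snap('side','s4'); w=snap('wrist','w4'); t=snap('top','t4')
f=lambda im,c,x:cv2.resize(im[c[1]:c[3],c[0]:c[2]],None,fx=x,fy=x,interpolation=cv2.INTER_CUBIC)
A=f(s,(325,120,385,180),10); B=np.vstack([f(w,(220,110,420,260),1)[:,:200],f(t,(350,195,390,225),5),f(w,(120,200,520,400),.5),np.zeros((200,200,3),np.uint8)])[:600]
save(np.hstack([A,B]),'c4')
E
```

```text
0.04188477944436006 0.0 [ 0.54806517 -0.22268137  0.08106876]
```

View pics/c4.png

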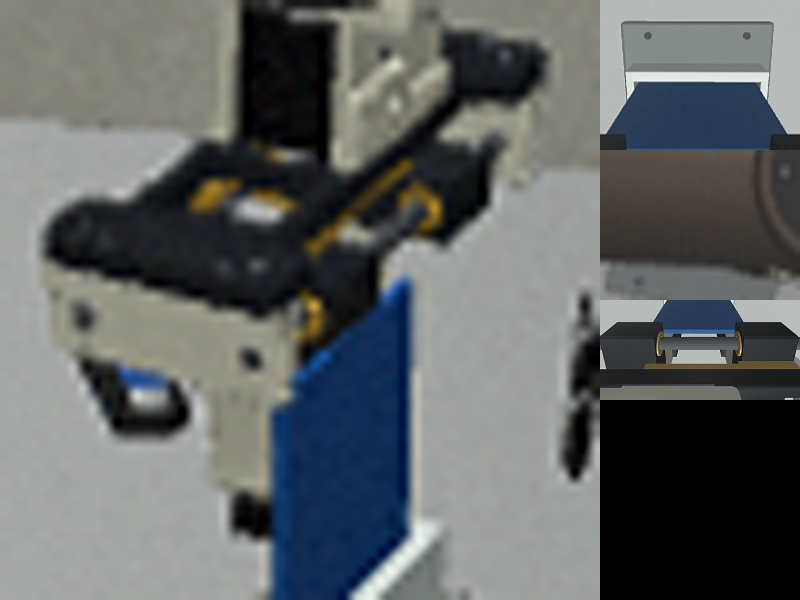

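>>> apply_moves:
  targets:
    - {"travel":[0,0,0],"roll":0,"jaw":60}
    - {"travel":[0,0,0],"roll":0,"jaw":60}
    - {"travel":[0,0,0],"roll":0,"jaw":60}
    - {"travel":[0,0,2],"roll":0,"jaw":60}
    - {"travel":[0,0,1],"roll":0,"jaw":60}
    - {"travel":[0,0,1],"roll":0,"jaw":60}
    - {"travel":[0,0,1],"roll":0,"jaw":60}

```text
clock: 7.25
tool_pos: [0.5481, -0.2227, 0.0759]
orientation: [-180.0, -0.0, 167.4]
force: [-0.4, 0.8, 0.0]
opening: 0.0596
gripper_force: 0.0
```

>>> apply_moves:
  targets:
    - {"travel":[0,0,1],"roll":0,"jaw":60}
    - {"travel":[0,0,1],"roll":0,"jaw":60}
    - {"travel":[0,0,1],"roll":0,"jaw":60}
    - {"travel":[0,0,1],"roll":0,"jaw":60}

```text
clock: 7.65
tool_pos: [0.5481, -0.2227, 0.072]
orientation: [180.0, 0.0, 167.4]
force: [-0.5, 0.4, 0.1]
opening: 0.06
gripper_force: 0.0
```

>>> apply_moves:
  targets:
    - {"travel":[0,0,1],"roll":0,"jaw":60}
    - {"travel":[0,0,1],"roll":0,"jaw":60}
    - {"travel":[0,0,1],"roll":0,"jaw":60}

```text
clock: 7.95
tool_pos: [0.5481, -0.2227, 0.069]
orientation: [-180.0, 0.0, 167.4]
force: [0.0, -0.7, -0.9]
opening: 0.0602
gripper_force: 0.0
```

>>> apply_moves:
  targets:
    - {"travel":[0,0,1],"roll":0,"jaw":60}
    - {"travel":[0,0,1],"roll":0,"jaw":60}
    - {"travel":[0,0,0],"roll":0,"jaw":42}
    - {"travel":[0,0,0],"roll":0,"jaw":40}
    - {"travel":[0,0,0],"roll":0,"jaw":40}
    - {"travel":[0,0,0],"roll":0,"jaw":40}
    - {"travel":[0,0,0],"roll":0,"jaw":40}

```text
clock: 8.65
tool_pos: [0.5481, -0.2227, 0.0671]
orientation: [-180.0, 0.0, 167.4]
force: [0.6, 0.4, -0.3]
opening: 0.0451
gripper_force: 30.0
```

>>> apply_moves:
  targets:
    - {"travel":[0,0,-4],"roll":0,"jaw":40}
    - {"travel":[0,0,-8],"roll":0,"jaw":40}
    - {"travel":[0,0,-8],"roll":0,"jaw":40}
    - {"travel":[0,0,-4],"roll":0,"jaw":40}
    - {"travel":[0,0,0],"roll":0,"jaw":40}

```text
clock: 9.15
tool_pos: [0.5486, -0.2227, 0.0922]
orientation: [180.0, 0.1, 167.4]
force: [-0.1, 0.5, -1.7]
opening: 0.0452
gripper_force: 30.0
```

>>> apply_moves:
  targets:
    - {"travel":[4,0,-2],"roll":0,"jaw":40}
    - {"travel":[4,0,-2],"roll":0,"jaw":40}
    - {"travel":[5,0,-1],"roll":0,"jaw":40}
    - {"travel":[5,0,-1],"roll":0,"jaw":40}
    - {"travel":[5,0,-1],"roll":0,"jaw":40}

```text
clock: 9.65
tool_pos: [0.5254, -0.2176, 0.0982]
orientation: [180.0, 0.0, 167.4]
force: [3.1, -0.5, -2.5]
opening: 0.045
gripper_force: 30.0
```

>>> apply_moves:
  targets:
    - {"travel":[6,0,0],"roll":0,"jaw":40}
    - {"travel":[5,0,1],"roll":0,"jaw":40}
    - {"travel":[5,0,1],"roll":0,"jaw":40}
    - {"travel":[0,0,0],"roll":0,"jaw":40}

```text
clock: 10.05
tool_pos: [0.509, -0.214, 0.096]
orientation: [-180.0, -0.0, 167.4]
force: [0.9, -1.1, 1.6]
opening: 0.0449
gripper_force: 30.0
```

```bash
python3 - <<'E'
from h import *
print(tcp()[:3,3]); s=snap('side','s5'); w=snap('wrist','w5')
f=lambda im,c,x:cv2.resize(im[c[1]:c[3],c[0]:c[2]],None,fx=x,fy=x,interpolation=cv2.INTER_CUBIC)
hsv=cv2.cvtColor(s,cv2.COLOR_RGB2HSV); m=((abs(hsv[...,0].astype(int)-108)<10)&(hsv[...,1]>140))
m[:, :335]=0;m[:,420:]=0;m[:110]=0;m[215:]=0
for r in range(130,200,3):
    x=np.where(m[r])[0]; print(r,(x.min(),x.max()) if len(x) else '',end=' ')
E
```

```text
[ 0.50895958 -0.21403275  0.09603152]
130  133  136 (np.int64(357), np.int64(357)) 139  142  145 (np.int64(335), np.int64(336)) 148 (np.int64(335), np.int64(338)) 151 (np.int64(335), np.int64(384)) 154 (np.int64(335), np.int64(382)) 157 (np.int64(337), np.int64(379)) 160 (np.int64(374), np.int64(376)) 163 (np.int64(371), np.int64(374)) 166 (np.int64(368), np.int64(371)) 169 (np.int64(365), np.int64(368)) 172 (np.int64(364), np.int64(365)) 175 (np.int64(361), np.int64(363)) 178 (np.int64(358), np.int64(360)) 181 (np.int64(356), np.int64(357)) 184 (np.int64(353), np.int64(354)) 187  190  193  196  199
```

```bash
python3 - <<'E'
from h import *
np.set_printoptions(precision=1,suppress=True)
s=cam('side'); T=tcp(); p=T[:3,3]+[0,0,.003]
X=-T[:3,0];Y=T[:3,1];Z=np.array([0,0,1])
for th in(15,25,30,35,40,50):
    a=np.radians(th); n=np.cos(a)*X+np.sin(a)*Z; u=-np.sin(a)*X+np.cos(a)*Z
    c=p-.0193*n
    print(th,proj(s,[c+u*.06+Y*.045,c-u*.06+Y*.045,c+u*.06-Y*.045]).ravel(),(c-u*.06)[2])
E
```

```text
15 [369.7 156.6 358.7 187.2 382.1 144.6] 0.036163905651957026
25 [372.3 159.3 355.5 186.2 384.5 147.2] 0.03657699718549756
30 [373.4 160.7 354.  185.5 385.6 148.6] 0.03749915640185309
35 [374.4 162.3 352.5 184.7 386.6 150.1] 0.03889024107283242
40 [375.3 163.9 351.  183.7 387.4 151.6] 0.04073966420412945
50 [376.6 167.2 348.3 181.6 388.6 154.8] 0.04575384382925016
```

>>> apply_moves:
  targets:
    - {"travel":[0,0,-25],"roll":0,"jaw":40}
    - {"travel":[0,0,-30],"roll":0,"jaw":40}
    - {"travel":[4,36,0],"roll":0,"jaw":40}
    - {"travel":[4,36,0],"roll":0,"jaw":40}
    - {"travel":[4,36,0],"roll":0,"jaw":40}
    - {"travel":[4,36,0],"roll":0,"jaw":40}
    - {"travel":[5,36,0],"roll":0,"jaw":40}
    - {"travel":[5,33,0],"roll":0,"jaw":40}
    - {"travel":[0,0,25],"roll":0,"jaw":40}
    - {"travel":[0,0,25],"roll":0,"jaw":40}

```text
clock: 11.15
tool_pos: [0.5306, 0.0006, 0.1004]
orientation: [180.0, -0.0, 167.5]
force: [0.3, 0.5, -2.1]
opening: 0.045
gripper_force: 30.0
```

>>> apply_moves:
  targets:
    - {"travel":[0,0,20],"roll":0,"jaw":40}
    - {"travel":[0,0,15],"roll":0,"jaw":40}
    - {"travel":[0,0,0],"roll":0,"jaw":40}

```text
clock: 11.45
tool_pos: [0.5285, -0.0013, 0.0633]
orientation: [-179.8, -0.3, 167.4]
force: [-0.6, -0.1, -1.5]
opening: 0.0449
gripper_force: 30.0
```

>>> apply_moves:
  targets:
    - {"travel":[5,0,3],"roll":0,"jaw":40}
    - {"travel":[6,0,3],"roll":0,"jaw":40}
    - {"travel":[7,0,4],"roll":0,"jaw":40}
    - {"travel":[7,0,5],"roll":0,"jaw":40}

```text
clock: 11.85
tool_pos: [0.5086, 0.0048, 0.0551]
orientation: [179.9, 0.3, 167.5]
force: [-10.0, -1.2, 34.9]
opening: 0.0445
gripper_force: 30.1
```

>>> apply_moves:
  targets:
    - {"travel":[7,0,5],"roll":0,"jaw":40}
    - {"travel":[6,0,6],"roll":0,"jaw":40}
    - {"travel":[5,0,5],"roll":0,"jaw":40}

```text
clock: 12.15
tool_pos: [0.488, 0.009, 0.0369]
orientation: [179.9, 0.0, 167.4]
force: [-6.8, 2.1, 9.9]
opening: 0.0456
gripper_force: 30.0
```

>>> apply_moves:
  targets:
    - {"travel":[5,0,5],"roll":0,"jaw":40}
    - {"travel":[4,0,5],"roll":0,"jaw":40}
    - {"travel":[2,0,3],"roll":0,"jaw":40}
    - {"travel":[0,0,0],"roll":0,"jaw":40}

```text
clock: 12.55
tool_pos: [0.4779, 0.0112, 0.0225]
orientation: [180.0, 0.0, 167.4]
force: [-2.5, -0.5, 4.3]
opening: 0.0458
gripper_force: 30.0
```

>>> apply_moves:
  targets:
    - {"travel":[0,0,2],"roll":0,"jaw":40}
    - {"travel":[0,0,0],"roll":0,"jaw":40}

```text
clock: 12.75
tool_pos: [0.4785, 0.0112, 0.0202]
orientation: [180.0, 0.0, 167.4]
force: [-3.4, 1.0, 3.9]
opening: 0.0452
gripper_force: 30.0
```

>>> apply_moves:
  targets:
    - {"travel":[0,0,0],"roll":0,"jaw":50}
    - {"travel":[0,0,0],"roll":0,"jaw":60}
    - {"travel":[0,0,0],"roll":0,"jaw":75}
    - {"travel":[0,0,-20],"roll":0,"jaw":75}
    - {"travel":[0,0,-40],"roll":0,"jaw":75}
    - {"travel":[0,0,-50],"roll":0,"jaw":75}
    - {"travel":[0,0,-50],"roll":0,"jaw":75}
    - {"travel":[0,0,-50],"roll":0,"jaw":75}
    - {"travel":[-40,0,-10],"roll":0,"jaw":75}
    - {"travel":[-40,0,0],"roll":0,"jaw":75}

```text
clock: 13.75
tool_pos: [0.5588, -0.006, 0.2446]
orientation: [179.8, 0.4, 167.5]
force: [-0.1, 1.5, -0.3]
opening: 0.0753
gripper_force: 0.0
```

>>> apply_moves:
  targets:
    - {"travel":[0,0,0],"roll":0,"jaw":87}
    - {"travel":[0,0,0],"roll":0,"jaw":87}

```text
clock: 13.95
tool_pos: [0.5566, -0.0067, 0.239]
orientation: [-180.0, -0.1, 167.3]
force: [-0.6, 0.5, -0.6]
opening: 0.0846
gripper_force: 0.0
```

```bash
python3 - <<'E'
from h import *
np.set_printoptions(precision=4,suppress=True)
T=tcp(); np.save('pics/w6.npy',T); w=snap('wrist','w6'); s=snap('side','s6')
hsv=cv2.cvtColor(w,cv2.COLOR_RGB2HSV); m=((abs(hsv[...,0].astype(int)-108)<12)&(hsv[...,1]>120)).astype(np.uint8)
m=cv2.morphologyEx(m,cv2.MORPH_CLOSE,np.ones((45,45)))
cs,_=cv2.findContours(m,cv2.RETR_EXTERNAL,cv2.CHAIN_APPROX_NONE); cs=sorted(cs,key=cv2.contourArea)[-3:]
for c in cs: print(cv2.contourArea(c),cv2.minAreaRect(c))
b=cv2.boxPoints(cv2.minAreaRect(cs[-1])); P=ray(cam('wrist',T),b,.005); print(b,P,P.mean(0),np.linalg.norm(np.diff(P,axis=0),axis=1)); print(T[:3,3])
# dark handle
g=w.max(2); x0,y0,ww,hh=cv2.boundingRect(cs[-1]); print('dark',[ (int(u.min()+x0),int(u.max()+x0),int(v.min()+y0),int(v.max()+y0)) for v,u in [np.where(g[y0:y0+hh,x0:x0+ww]<60)] if len(u)])
f=lambda im,c,x:cv2.resize(im[c[1]:c[3],c[0]:c[2]],None,fx=x,fy=x,interpolation=cv2.INTER_CUBIC)
save(np.hstack([cv2.resize(w,(400,250)),f(s,(290,150,450,250),2.5)]),'c6')
E
```

```text
70.0 ((463.9576416015625, 321.9093933105469), (11.253652572631836, 26.824438095092773), 50.90614700317383)
810.5 ((585.363037109375, 340.80133056640625), (30.152156829833984, 110.75146484375), 76.5689697265625)
6175.5 ((318.0, 108.5), (93.0, 70.0), 90.0)
[[283.  62.]
 [353.  62.]
 [353. 155.]
 [283. 155.]] [[ 0.4095 -0.0194  0.005 ]
 [ 0.4289  0.0668  0.005 ]
 [ 0.5442  0.0453  0.005 ]
 [ 0.523  -0.0492  0.005 ]] [0.4764 0.0109 0.005 ] [0.0884 0.1173 0.0969]
[ 0.5566 -0.0067  0.239 ]
dark [(296, 340, 102, 119)]
```

View pics/c6.png

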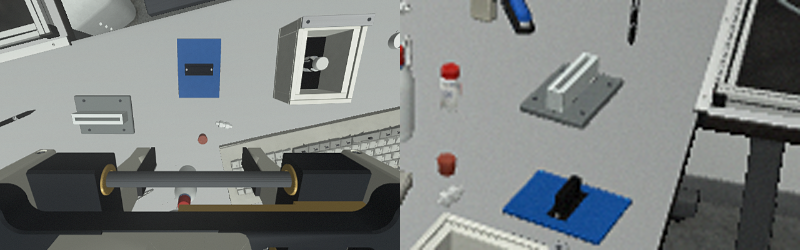

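>>> apply_moves:
  targets:
    - {"travel":[1,43,-6],"roll":0,"jaw":87}
    - {"travel":[1,43,-6],"roll":0,"jaw":87}
    - {"travel":[1,43,-6],"roll":0,"jaw":87}
    - {"travel":[1,43,-6],"roll":0,"jaw":87}
    - {"travel":[0,44,-6],"roll":0,"jaw":87}
    - {"travel":[0,0,0],"roll":0,"jaw":87}
    - {"travel":[0,0,0],"roll":0,"jaw":87}
    - {"travel":[0,0,0],"roll":0,"jaw":87}

```text
clock: 14.85
tool_pos: [0.5989, 0.2049, 0.2701]
orientation: [-180.0, -0.0, 167.4]
force: [0.9, 0.4, 0.8]
opening: 0.087
gripper_force: 0.0
```

```bash
python3 - <<'E'
from h import *
T=tcp(); np.save('pics/w7.npy',T); print(T[:3,3]); w=snap('wrist','w7'); KE=cam('wrist',T)
c=proj(KE,[(.515,.225,.08)])[0]; print(c)
x,y=int(c[0])-80,max(0,int(c[1])-75); print(x,y); save(w,'w7',(x,y,x+160,y+120+0),5)
E
```

```text
[0.59886236 0.20485576 0.27012297]
[319.49571753 106.65711285]
239 31
```

View pics/w7.png

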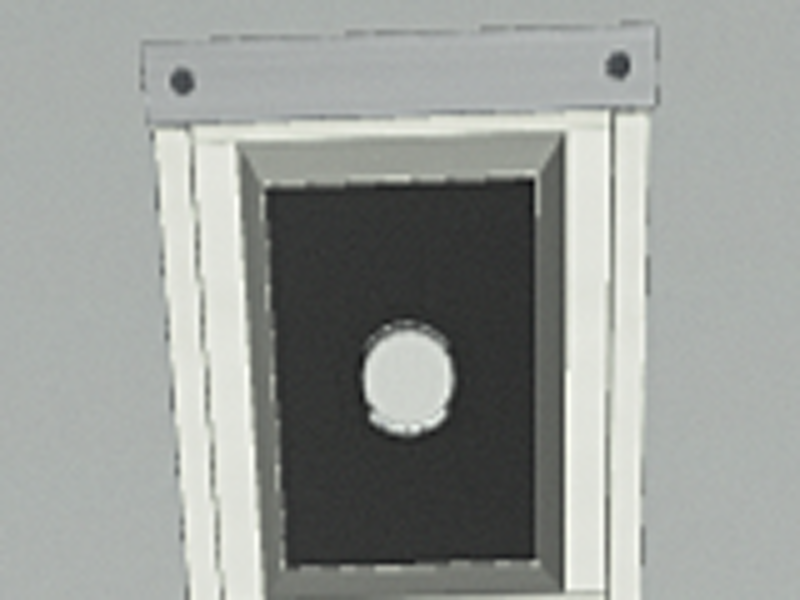

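```bash
python3 - <<'E'
from h import *
np.set_printoptions(precision=4,suppress=True)
KE=cam('wrist',np.load('pics/w7.npy')); z=lambda p:np.array(p)/5+[239,31]
L=ray(KE,z([(142,42),(655,23),(655,106),(148,121)]),.089)
for i,j in((0,1),(3,2)):
    d=L[j]-L[i]; print('yaw',np.degrees(np.arctan2(-d[0],d[1])),np.linalg.norm(d),L[[i,j]].mean(0))
for a,b in(((155,128),(186,600)),((649,112),(642,600)),):
    P=ray(KE,z([a,b]),.08); d=P[0]-P[1]; print('rim yaw',np.degrees(np.arctan2(-d[1],-d[0])),P[0],P[1])
Q=ray(KE,z([(193,140),(216,600)]),.08); S=ray(KE,z([(613,125),(607,600)]),.08)
print('recess sides',Q,S); d=[Q[0]-Q[1],S[0]-S[1]]; print([np.degrees(np.arctan2(-v[1],-v[0])) for v in d])
# +x end white/bg profile along the middle of left rim
w=cv2.imread('pics/w7_raw.png')
for cx in(278,364): print(cx,w[140:185:1,cx].mean(1).astype(int).tolist())
E
```

```text
yaw -10.697476545863276 0.10965476439156023 [0.4463 0.2392 0.089 ]
yaw -11.052918356089398 0.11000550542348504 [0.4617 0.2364 0.089 ]
rim yaw -11.273370316261925 [0.4511 0.1826 0.08  ] [0.5539 0.1621 0.08  ]
rim yaw -10.43168981404719 [0.4719 0.2907 0.08  ] [0.5782 0.2711 0.08  ]
recess sides [[0.4553 0.1902 0.08  ]
 [0.5555 0.1692 0.08  ]] [[0.4728 0.2824 0.08  ]
 [0.5764 0.2628 0.08  ]]
[np.float64(-11.81764785975442), np.float64(-10.751097003799481)]
278 [223, 223, 223, 224, 224, 223, 223, 223, 224, 224, 224, 225, 223, 224, 224, 226, 224, 225, 227, 231, 157, 203, 228, 227, 224, 220, 194, 180, 177, 175, 176, 175, 177, 176, 177, 177, 176, 177, 175, 175, 176, 178, 176, 176, 176]
364 [223, 223, 223, 224, 223, 222, 222, 222, 222, 222, 223, 223, 224, 223, 222, 225, 232, 167, 207, 225, 221, 221, 222, 214, 183, 174, 175, 175, 175, 174, 176, 178, 176, 176, 176, 179, 176, 177, 174, 178, 177, 176, 176, 175, 179]
```

```bash
python3 - <<'E'
from h import *
np.set_printoptions(precision=4,suppress=True)
print(to(.477,.011,.011,-12.6))
KE=cam('wrist',np.load('pics/w7.npy')); E=ray(KE,[(278,160),(364,157)],.08); print('recess +x end',E,E.mean(0))
X=np.array([np.cos(np.radians(-10.9)),np.sin(np.radians(-10.9))]); print((E[:,:2]-[.5149,.2258])@X)
KE=cam('wrist',np.load('pics/w6.npy')); w=cv2.imread('pics/w6_raw.png')
hsv=cv2.cvtColor(w,cv2.COLOR_BGR2HSV); m=((abs(hsv[...,0].astype(int)-108)<12)&(hsv[...,1]>120))
print([(c,np.where(m[40:180,c])[0][[0,-1]]+40) for c in(288,295,343,350)],[(r,np.where(m[r,270:370])[0][[0,-1]]+270) for r in(65,80,130,150)])
E
```

```text
(np.float64(-0.01), array([  76.9, -215.5,  259.3]))
recess +x end [[0.5651 0.1614 0.08  ]
 [0.5846 0.2658 0.08  ]] [0.5748 0.2136 0.08  ]
[0.0615 0.0609]
[(288, array([ 62, 155])), (295, array([ 62, 155])), (343, array([ 62, 155])), (350, array([ 62, 155]))] [(65, array([283, 353])), (80, array([284, 352])), (130, array([286, 350])), (150, array([286, 350]))]
```

>>> apply_moves:
  targets:
    - {"travel":[15.4,-43.1,10],"roll":0,"jaw":87}
    - {"travel":[15.4,-43.1,10],"roll":0,"jaw":87}
    - {"travel":[15.4,-43.1,10],"roll":0,"jaw":87}
    - {"travel":[15.4,-43.1,10],"roll":0,"jaw":80}
    - {"travel":[15.3,-43.1,10],"roll":0,"jaw":75}
    - {"travel":[0,0,45],"roll":0,"jaw":70}
    - {"travel":[0,0,45],"roll":0,"jaw":70}
    - {"travel":[0,0,45],"roll":0,"jaw":70}
    - {"travel":[0,0,30],"roll":0,"jaw":70}
    - {"travel":[0,0,0],"roll":0,"jaw":70}

```text
clock: 15.9
tool_pos: [0.4743, 0.0097, 0.052]
orientation: [-179.8, -0.3, 167.3]
force: [-0.8, -0.9, -0.4]
opening: 0.0698
gripper_force: 0.0
```

```bash
python3 -c "
from h import *
print(to(.477,.011,.011,-12.6))"
```

```text
(np.float64(-0.12), array([-2.6,  2. , 41. ]))
```

>>> apply_moves:
  targets:
    - {"travel":[0,0,15],"roll":0,"jaw":65}
    - {"travel":[0,0,10],"roll":0,"jaw":60}
    - {"travel":[0,0,8],"roll":0,"jaw":60}
    - {"travel":[0,0,0],"roll":0,"jaw":60}
    - {"travel":[0,0,0],"roll":0,"jaw":60}

```text
clock: 16.4
tool_pos: [0.4779, 0.0119, 0.0227]
orientation: [180.0, 0.0, 167.4]
force: [-0.3, -0.9, -0.2]
opening: 0.06
gripper_force: 0.0
```

>>> apply_moves:
  targets:
    - {"travel":[0.7,-1,4],"roll":0,"jaw":60}
    - {"travel":[0,0,4],"roll":0,"jaw":60}
    - {"travel":[0,0,3],"roll":0,"jaw":60}
    - {"travel":[0,0,0],"roll":0,"jaw":60}
    - {"travel":[0,0,0],"roll":0,"jaw":42}
    - {"travel":[0,0,0],"roll":0,"jaw":40}
    - {"travel":[0,0,0],"roll":0,"jaw":40}
    - {"travel":[0,0,0],"roll":0,"jaw":40}
    - {"travel":[0,0,0],"roll":0,"jaw":40}

```text
clock: 17.3
tool_pos: [0.4768, 0.0111, 0.0111]
orientation: [180.0, 0.0, 167.4]
force: [0.9, 0.2, -0.3]
opening: 0.0455
gripper_force: 30.0
```

```bash
python3 -c "
from h import *
T=tcp();np.save('pics/g.npy',T);o=ctrl.get_obs();print(T[:3,3],o['opening'],o['force'],to(0,0,0,-12.6)[0])"
```

```text
[0.47683397 0.01105902 0.0111401 ] 0.04545000184000561 [ 0.86042728  0.15073954 -0.28926822] 0.01
```

>>> apply_moves:
  targets:
    - {"travel":[0,0,-15],"roll":0,"jaw":40}
    - {"travel":[0,0,-40],"roll":0,"jaw":40}
    - {"travel":[0,0,-40],"roll":0,"jaw":40}
    - {"travel":[0,0,-40],"roll":-1.7,"jaw":40}
    - {"travel":[-2,44,0],"roll":0,"jaw":40}
    - {"travel":[-2,44,0],"roll":0,"jaw":40}
    - {"travel":[-2,44,0],"roll":0,"jaw":40}
    - {"travel":[-1,44,0],"roll":0,"jaw":40}
    - {"travel":[-1,42,0],"roll":0,"jaw":40}
    - {"travel":[0,0,0],"roll":0,"jaw":40}

```text
clock: 18.3
tool_pos: [0.5267, 0.2278, 0.1455]
orientation: [180.0, 0.0, 169.3]
force: [-0.9, -0.3, -1.8]
opening: 0.0459
gripper_force: 30.0
```

>>> apply_moves:
  targets:
    - {"travel":[0,0,15],"roll":0,"jaw":40}
    - {"travel":[0,0,15],"roll":0,"jaw":40}
    - {"travel":[0,0,0],"roll":0,"jaw":40}
    - {"travel":[0,0,0],"roll":0,"jaw":40}

```text
clock: 18.7
tool_pos: [0.5256, 0.2232, 0.116]
orientation: [-179.9, -0.0, 169.1]
force: [0.3, -0.1, -1.5]
opening: 0.0457
gripper_force: 30.0
```

```bash
python3 - <<'E'
from h import *
np.set_printoptions(precision=1,suppress=True)
print(tcp()[:3,3].round(4),to(.5260,.2237,.096,-10.9)); o=ctrl.get_obs(); print(o['opening'])
s=snap('side','s8'); hsv=cv2.cvtColor(s,cv2.COLOR_RGB2HSV); m=((abs(hsv[...,0].astype(int)-108)<10)&(hsv[...,1]>140)).astype(np.uint8)
n,l,st,c=cv2.connectedComponentsWithStats(m); k=[i for i in range(1,n) if 270<c[i][0]<380 and 200<c[i][1]<320 and st[i][4]>30]; print([st[i] for i in k])
M=np.isin(l,k); ys,xs=np.where(M); h=cv2.convexHull(np.c_[xs,ys].astype(np.int32)); print(cv2.approxPolyDP(h,3,True)[:,0].tolist())
T=tcp();X=-T[:3,0];Y=T[:3,1];Z=np.array([0,0,1]);cc=T[:3,3]-[0,0,.0061]
for th in(-3,0,3):
    a=np.radians(th);u=np.cos(a)*X+np.sin(a)*Z   # +th: +x end up
    print(th,proj(cam('side'),[cc+u*.06*i+Y*.045*j for i,j in((1,1),(1,-1),(-1,-1),(-1,1))]).ravel())
E
```

```text
[0.5 0.2 0.1] (np.float64(0.0), array([-0.3,  0.6, 20. ]))
0.04569687191449694
[array([287, 235,  61,  29, 806], dtype=int32)]
[[347, 241], [330, 263], [287, 248], [295, 238], [329, 235]]
-3 [285.9 247.  304.8 227.  348.1 238.9 331.  260.5]
0 [285.8 246.  304.8 226.  348.1 239.9 331.  261.6]
3 [285.8 244.9 304.8 225.  348.1 241.  330.9 262.7]
```

>>> apply_moves:
  targets:
    - {"travel":[-0.3,0.6,12],"roll":0,"jaw":40}
    - {"travel":[0,0,8],"roll":0,"jaw":40}
    - {"travel":[0,0,2],"roll":0,"jaw":40}
    - {"travel":[0,0,0],"roll":0,"jaw":40}
    - {"travel":[0,0,0],"roll":0,"jaw":40}

```text
clock: 19.25
tool_pos: [0.5263, 0.2241, 0.0941]
orientation: [-180.0, 0.0, 169.1]
force: [0.7, 0.7, -2.0]
opening: 0.0457
gripper_force: 30.0
```

>>> apply_moves:
  targets:
    - {"travel":[0,0,1.5],"roll":0,"jaw":40}
    - {"travel":[0,0,0],"roll":0,"jaw":40}
    - {"travel":[0,0,0],"roll":0,"jaw":40}

```text
clock: 19.55
tool_pos: [0.5262, 0.2241, 0.0927]
orientation: [180.0, 0.0, 169.1]
force: [-1.0, -0.6, -0.7]
opening: 0.0455
gripper_force: 30.0
```

>>> apply_moves:
  targets:
    - {"travel":[0,0,1.2],"roll":0,"jaw":40}
    - {"travel":[0,0,0],"roll":0,"jaw":40}
    - {"travel":[0,0,0],"roll":0,"jaw":40}

```text
clock: 19.85
tool_pos: [0.5262, 0.2241, 0.0913]
orientation: [-180.0, -0.0, 169.1]
force: [0.0, -1.5, -1.3]
opening: 0.0456
gripper_force: 30.0
```

>>> apply_moves:
  targets:
    - {"travel":[0,0,0.7],"roll":0,"jaw":40}
    - {"travel":[0,0,0],"roll":0,"jaw":40}
    - {"travel":[0,0,0],"roll":0,"jaw":40}

```text
clock: 20.15
tool_pos: [0.5262, 0.2241, 0.0908]
orientation: [180.0, 0.0, 169.1]
force: [-0.9, 0.1, 0.1]
opening: 0.0454
gripper_force: 30.0
```

>>> apply_moves:
  targets:
    - {"travel":[0,0,0.7],"roll":0,"jaw":40}
    - {"travel":[0,0,0],"roll":0,"jaw":40}
    - {"travel":[0,0,0],"roll":0,"jaw":40}

```text
clock: 20.45
tool_pos: [0.5262, 0.2242, 0.0902]
orientation: [180.0, 0.0, 169.1]
force: [-2.6, 0.7, 4.0]
opening: 0.0457
gripper_force: 30.0
```

>>> apply_moves:
  targets:
    - {"travel":[0,0,0.6],"roll":0,"jaw":40}
    - {"travel":[0,0,0],"roll":0,"jaw":40}
    - {"travel":[0,0,0],"roll":0,"jaw":40}

```text
clock: 20.75
tool_pos: [0.5261, 0.2242, 0.0895]
orientation: [180.0, 0.0, 169.1]
force: [-4.4, 1.3, 4.8]
opening: 0.0457
gripper_force: 30.0
```

>>> apply_moves:
  targets:
    - {"travel":[2,0,0],"roll":0,"jaw":40}
    - {"travel":[2,0,0],"roll":0,"jaw":40}
    - {"travel":[0,0,0],"roll":0,"jaw":40}

```text
clock: 21.05
tool_pos: [0.5226, 0.2251, 0.0895]
orientation: [180.0, 0.0, 169.1]
force: [1.7, -0.6, 2.0]
opening: 0.0458
gripper_force: 30.0
```

>>> apply_moves:
  targets:
    - {"travel":[1.5,0,0],"roll":0,"jaw":40}
    - {"travel":[1.5,0,0],"roll":0,"jaw":40}
    - {"travel":[0,0,0],"roll":0,"jaw":40}

```text
clock: 21.35
tool_pos: [0.5192, 0.2255, 0.0894]
orientation: [180.0, 0.0, 169.1]
force: [1.2, -0.5, 2.0]
opening: 0.0454
gripper_force: 30.0
```

>>> apply_moves:
  targets:
    - {"travel":[1.5,0,0],"roll":0,"jaw":40}
    - {"travel":[1.5,0,0],"roll":0,"jaw":40}
    - {"travel":[0,0,0],"roll":0,"jaw":40}

```text
clock: 21.65
tool_pos: [0.5161, 0.226, 0.0893]
orientation: [-180.0, -0.0, 169.1]
force: [1.7, 0.3, 1.2]
opening: 0.0457
gripper_force: 30.0
```

>>> apply_moves:
  targets:
    - {"travel":[1,0,0],"roll":0,"jaw":40}
    - {"travel":[0,0,0],"roll":0,"jaw":40}
    - {"travel":[0,0,0],"roll":0,"jaw":40}

```text
clock: 21.95
tool_pos: [0.5146, 0.2258, 0.0887]
orientation: [-179.9, -0.1, 169.1]
force: [0.0, 0.1, -1.9]
opening: 0.0455
gripper_force: 30.0
```

>>> apply_moves:
  targets:
    - {"travel":[0,0,1],"roll":0,"jaw":40}
    - {"travel":[0,0,0],"roll":0,"jaw":40}
    - {"travel":[0,0,0],"roll":0,"jaw":40}

```text
clock: 22.25
tool_pos: [0.5152, 0.226, 0.0881]
orientation: [-180.0, -0.0, 169.1]
force: [-0.4, 0.2, -1.9]
opening: 0.0457
gripper_force: 30.0
```

>>> apply_moves:
  targets:
    - {"travel":[0,0,1],"roll":0,"jaw":40}
    - {"travel":[0,0,0],"roll":0,"jaw":40}
    - {"travel":[0,0,0],"roll":0,"jaw":40}

```text
clock: 22.55
tool_pos: [0.5153, 0.2261, 0.0873]
orientation: [-180.0, -0.0, 169.1]
force: [-0.7, -0.3, -0.7]
opening: 0.0454
gripper_force: 30.0
```

>>> apply_moves:
  targets:
    - {"travel":[0,0,1],"roll":0,"jaw":40}
    - {"travel":[0,0,0],"roll":0,"jaw":40}
    - {"travel":[0,0,0],"roll":0,"jaw":40}

```text
clock: 22.85
tool_pos: [0.5154, 0.2263, 0.0864]
orientation: [180.0, 0.0, 169.1]
force: [-0.2, -0.4, -1.2]
opening: 0.0458
gripper_force: 30.0
```

>>> apply_moves:
  targets:
    - {"travel":[0,0,0.7],"roll":0,"jaw":40}
    - {"travel":[0,0,0],"roll":0,"jaw":40}
    - {"travel":[0,0,0],"roll":0,"jaw":40}

```text
clock: 23.15
tool_pos: [0.5155, 0.2262, 0.0861]
orientation: [180.0, 0.0, 169.1]
force: [-1.9, -0.9, 5.0]
opening: 0.0455
gripper_force: 30.0
```

>>> apply_moves:
  targets:
    - {"travel":[0,0,0.8],"roll":0,"jaw":40}
    - {"travel":[0,0,0],"roll":0,"jaw":40}
    - {"travel":[0,0,0],"roll":0,"jaw":40}

```text
clock: 23.45
tool_pos: [0.5156, 0.2262, 0.0861]
orientation: [180.0, 0.0, 169.1]
force: [-5.0, -1.0, 12.4]
opening: 0.0461
gripper_force: 30.0
```

>>> apply_moves:
  targets:
    - {"travel":[0,0,-1.2],"roll":0,"jaw":40}
    - {"travel":[0,0,0],"roll":0,"jaw":50}
    - {"travel":[0,0,0],"roll":0,"jaw":60}
    - {"travel":[0,0,0],"roll":0,"jaw":60}
    - {"travel":[0,0,0],"roll":0,"jaw":60}
    - {"travel":[0,0,-10],"roll":0,"jaw":60}
    - {"travel":[0,0,-30],"roll":0,"jaw":60}
    - {"travel":[0,0,-50],"roll":0,"jaw":60}
    - {"travel":[0,0,-50],"roll":0,"jaw":60}
    - {"travel":[0,0,-50],"roll":0,"jaw":60}

```text
clock: 24.45
tool_pos: [0.5151, 0.2258, 0.279]
orientation: [180.0, 0.0, 169.1]
force: [1.1, 0.6, -0.6]
opening: 0.0603
gripper_force: 0.0
```

>>> apply_moves:
  targets:
    - {"travel":[-40,0,0],"roll":0,"jaw":60}
    - {"travel":[-40,0,0],"roll":0,"jaw":60}
    - {"travel":[0,0,0],"roll":0,"jaw":60}
    - {"travel":[0,0,0],"roll":0,"jaw":60}
    - {"travel":[0,0,0],"roll":0,"jaw":60}

```text
clock: 24.95
tool_pos: [0.5934, 0.211, 0.2763]
orientation: [-180.0, -0.0, 169.1]
force: [-0.8, -0.3, 0.0]
opening: 0.06
gripper_force: 0.0
```

```bash
python3 - <<'E'
from h import *
np.set_printoptions(precision=1,suppress=True)
w=snap('wrist','w9'); T=tcp(); s=snap('side','s9'); print(T[:3,3].round(4))
def hull(im,lim):
    hsv=cv2.cvtColor(im,cv2.COLOR_RGB2HSV); m=((abs(hsv[...,0].astype(int)-108)<12)&(hsv[...,1]>120)).astype(np.uint8)
    M=np.zeros_like(m); M[lim[1]:lim[3],lim[0]:lim[2]]=m[lim[1]:lim[3],lim[0]:lim[2]]
    ys,xs=np.where(M); return cv2.approxPolyDP(cv2.convexHull(np.c_[xs,ys].astype(np.int32)),3,True)[:,0].tolist()
print('side',hull(s,(270,215,370,300))); print('wrist',hull(w,(240,20,400,200)))
c,n=np.cos(np.radians(-10.9)),np.sin(np.radians(-10.9)); X=np.array([c,n,0]);Y=np.array([-n,c,0]); o=np.array([.5151,.226,.08])
P=[o+X*i*.06+Y*j*.045 for i,j in((1,1),(1,-1),(-.9,-1),(-.9,1))]
print(proj(cam('side'),P).tolist(),proj(cam('wrist',T),P).tolist())
E
```

```text
[0.6 0.2 0.3]
side [[347, 251], [330, 273], [291, 259], [308, 239]]
wrist [[356, 62], [353, 161], [283, 161], [280, 63]]
[[290.21331540753323, 257.46275847637304], [308.7766676127324, 237.07653617885848], [349.61902791977724, 250.5727956178559], [332.76025378423464, 272.60554932227495]] [[353.7039973769595, 162.2054446387574], [282.4004180563232, 162.17380854186803], [278.7756259641764, 63.07628852819143], [357.5067444266412, 63.11510569742678]]
```

View pics/w9.png

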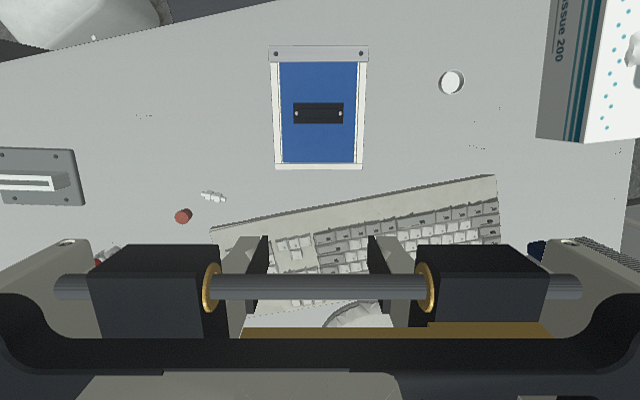

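```bash
python3 -c "
from plant import ctrl
print(ctrl.close_job())"
```

```text
the job is handed in; nothing more can be done
None
```

The job is handed in at about 25 s: the blue cover was laid flat with its handle up and let go, then picked up again. It now sits level and fully down under the steel lip, with the gripper clear of everything. One breach of the instructions: the last picture, showing the cover seated between the rims at about (280–356, 62–161), was my 11th view, one over the limit of 10.

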